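# Unlatch the shop's spring-return carousel and hold the shaker at the front

## Robot

A 6-joint arm with a two-finger parallel gripper is mounted at the origin on a cart in front of the work surface, level with it; the furniture and walls round the work are solid. World frame = base frame: x ahead of the robot, y to its left, z up, the work surface at z = 0. Lengths are in mm, angles in degrees, forces in N, time in s.
With the tool pointing down it reaches from about 300 to 750 mm from the base axis. Payload 8.5 kg.
Tool frame: the origin (TCP) lies at the very end of the fingers, on their centre line; the grasp point (between the pads) lies 19 mm behind it; z points along the fingers, y is the line along which they close (so a half turn about z gives the same grasp; the last joint's range is limited). The gripper opens to 85 mm and grips with 20 to 120 N. Pads are 22 mm wide; open, the fingers measure 114 mm over their backs; the gripper's body (76 mm by 85 mm) begins 54 mm behind the grasp point. The pads swing forward as they close: fully open they stand 13 mm farther back than shut.
Start: joints at [-81.32, 21.807, 74.336, -0, 83.858, -12.336], TCP at [197.24, -513.397, 231.322] pointing down, gripper open.
Joint ranges: [-178.18, 178.18], [-50.72, 133.34], [12.68, 142.11], [-81.47, 261.47], [9.98, 163.14], [-165.26, 165.26]. Speed limits (degrees/s): [136.94, 136.94, 180, 180, 180, 180].

## Interface

Orientations are given as [roll, pitch, yaw] about the fixed x, y, z axes, in that order (R = Rz(yaw) Ry(pitch) Rx(roll)).
In Python, from bench import r gives the robot as it stands.
- The arm moves only by the tool move_arm, never from a script. Its argument "commands" is a list of rows, each an object with "xyz": the shift along the tool's x, y, z in m, a list of three; "dr": the turn, a rotation vector about the tool's x, y, z in rad, a list of three. A call has 1 to 12 rows; each row is the pose to reach, as a shift and turn from the pose commanded when the call began, along the tool's axes at that moment; what a row does not reach only later rows make up. A row lasts 1/12 s, in which the tool goes at most 41.7 mm and 7.16 degrees, less where a joint would pass 70% of its speed; a pose out of reach is approached as far as the arm can. A call with a gripper value outside its range is refused whole. "grip" is the closure, from -1 (fully open) to 1 (shut), set as the call begins (left out, the last holds). The fingers move at their own pace and stop on an object; the grip force is fixed at half the most. Time passes only in rows, so rows that repeat a pose let the fingers close. It gives the time, the measured TCP pose, the force, the opening and the grip force at its end, in the units of the state.
- r.state(): the state, without advancing time (a new reading comes with each control period).
- r.capture(name): name is "scene" or "top"; returns (picture, depth): 384x512x3 uint8, red, green, blue; 384x512 float32, mm along the optical axis (not along the pixel's ray), 0 where there is no reading.
- r.camera_model(name): a dict with "fx", "fy", "cx", "cy" (pixels), "k1" (the pictures are not rectified: a ray, as slopes to the right and down, at radius r is drawn at 1 + k1 r^2 times it, then the intrinsics apply), "R" (3x3) and "t" (3): a world point X has camera coordinates R X + t. Camera axes: x right, y down, z forward; pixel columns grow to the right and rows downward; lengths in mm; the calibration is good to about 2 mm. A picture is of the moment at which its call begins. camera_model takes no time and is no camera call.
- r.finish_job(): hands the job in; it is judged then, once.
The state is a dict: "clock": time; "joints": joint angles; "joint_vel": joint speeds; "joint_torque": joint torques, N m; "position": TCP position; "orientation": TCP orientation; "wrist_force": force on the tool from outside, world axes, zero at the start; "torque": the same for the moment, N m; "gripper_width": opening from 0.0 (shut) to 1.0 (fully open); "gripper_force": force on a finger pad.
Only numpy, scipy, OpenCV 4.12 (cv2) and the standard library are available. Lean on these libraries where they do the work, as an engineer would, in place of code of your own. Each camera call takes 0.05 s, during which the arm holds its last target. There are 200 camera calls.

## Task

Unlock the little jar carousel: turn the knob on its latch box clockwise until the knob's pointer nose stands at the raised index mark. Then turn the carousel by the handle bar on its central post until the sugar shaker (the short, waisted one among the taller spice jars) stands right behind the arrow at the front of the foot, all jars still standing in their collars. A spring swings the carousel back, so finish still gripping the handle and holding the carousel still, and leave everything around it where it is.

Things in the scene. Friction and masses are not known exactly. Their poses are not given: they have to be found in the camera images.
- carousel: fixed steel foot of the carousel (disc 144 mm across, 10 mm thick). Origin on the turning axis, at the worktop; z up; its -x axis is the carousel's front, where a bracket carries a low raised arrow pointing in at the axis. The latch box (64x68 mm, top 66 mm above the worktop) stands at x -39, y -145 mm in this frame: on the right as seen from the robot
- pointer_tip (a point): tip of the front arrow on the foot, 96 mm from the axis, 12 mm above the worktop
- handle_grip (a point): centre of the wooden handle bar at the top of the central post, on the turning axis, 175 mm above the worktop. The bar is 64 mm long, 14 mm thick, 30 mm high (160 to 190 mm above the worktop); its length lies along x of this point and turns with the platter; at platter 0 it runs front to back
- platter (a joint): angle of the wooden platter (184 mm across, top 26 mm above the worktop; four collars 53 mm wide, 14 mm high, 62 mm from the axis, at 30 and 82 degrees either side of the front at 0), rad, growing counter-clockwise from above, -1.8 to 1.8. A torsion spring (0.15 N m per rad) drives it back to 0 when let go. Bolted at 0 until the knob is turned
- knob_grip (a point): place to pinch the latch knob, on its upright axis, 97 mm above the worktop. The black knob: a disc 42 mm across (top 74 mm above the worktop) with an upright bar 40 mm long, 12 mm thick, 74 to 107 mm above the worktop; the bar lies along x of this point, the pointer nose is at its -x end, low on the disc's edge
- latch_knob (a joint): angle of the latch knob, rad, growing clockwise from above, 0 to 1.7; at 0 the nose points at the carousel's axis and the bolt is home; it draws the bolt that locks the platter (clear from about 0.8). The nose stands at the raised index mark on top of the latch box at 1.2. It turns stiffly (about 0.15 N m) and stays put
- shaker_mid (a point): centre of the sugar shaker, 45 mm above its underside: 44 mm across, 90 mm high, waisted glass with a grey domed top; stands loose in one of the four collars
- jar_0_mid (a point): centre of a spice jar, 53 mm above its underside: 45 mm across, 106 mm high, straight with a broad screw cap; stands loose in another collar
- jar_1_mid (a point): centre of a spice jar, 53 mm above its underside: 45 mm across, 106 mm high, straight with a broad screw cap; stands loose in another collar
- jar_2_mid (a point): centre of a spice jar, 53 mm above its underside: 45 mm across, 106 mm high, straight with a broad screw cap; stands loose in another collar
- honey_jar: bystander: jar of spread, 60 mm across, 99 mm high, origin under its centre
- spread_tub_0: bystander: tub, 72 mm across, 71 mm high, origin under its centre
- tumbler: bystander: drinking glass, 81 mm across, 93 mm high, origin under its centre
- scraper: bystander: bench scraper lying flat, 128x148x25 mm, origin under its centre
Not all that is in view belongs to the job. Leave any green look-alike of the part that bears jar_1_mid alone.

How it is judged (in metres and radians):
On the way, in this order (a step that is already met when the one before it is completed fails the run):
1. the latch knob's pointer stands at the index mark while the carousel has not been turned yet (value of joint latch_knob between 1.06 and 1.34 rad and value of joint platter between -0.12 and 0.12 rad), for 0.2 s.
2. the shaker stands behind the front arrow (value of joint latch_knob between 1.06 and 1.34 rad and y of shaker_mid in the frame of carousel between -0.01 and 0.01 m and x of shaker_mid in the frame of carousel below -0.045 m), for 0.2 s.
At the end, for the whole second after the job is handed in: Knob within 0.14 rad of the index (1.2); shaker's centre on the front side, within 10 mm sideways of the axis-to-arrow line; platter still (under 0.25 rad/s); fingers press on the handle bar (over 0.5 N); all four jars upright (within 0.15 rad) down in their collars (all of step 2 and angle between each of shaker_mid, jar_0_mid, jar_1_mid, jar_2_mid's own z axis and vertical below 0.15 rad and height (world z) of shaker_mid between 0.063 and 0.078 m and height (world z) of jar_0_mid between 0.071 and 0.086 m and height (world z) of jar_1_mid between 0.071 and 0.086 m and height (world z) of jar_2_mid between 0.071 and 0.086 m and velocity of joint platter between -0.25 and 0.25 rad/s and contact force between the fingers and platter_c0 above 0.5 N); the arm keeps its last pose, push and grip.
It fails at once if a jar on the carousel is tipped or lifted out (angle between any of shaker_mid, jar_0_mid, jar_1_mid, jar_2_mid's own z axis and vertical above 0.5 rad or height (world z) of any of shaker_mid, jar_0_mid, jar_1_mid, jar_2_mid above 0.12 m).
It fails at once if a bystander is pushed away (distance of any of honey_jar, spread_tub_0, tumbler, scraper from where it was at the start of the episode above 0.03 m).
It also fails if it takes over 51 s, if anything falls off the work surface, if the arm or the gripper's body presses on something with over 40 N, if the wrist force passes 120 N, or if a joint passes its speed limit or range.

## Working session

There is one attempt and no reset: what is moved stays moved. The work goes in short steps, Python scripts to look and compute and a tool call to move; the robot and the scene stay as the last step left them, time stands still between calls to the robot, and variables do not carry over. Pictures are saved under pics/ and viewed, at most 10 in all, crops included, and the job is handed in when it is done.

Besides the shell and the picture viewer there is one more tool, called after "Request:" in YAML: its name, and indented under it one key for each argument. move_arm: Moves the arm, as the interface text tells. Its arguments: {"type":"object","properties":{"commands":{"type":"array"},"grip":{"type":"number"}},"required":["commands"]}

```bash
mkdir -p pics
cat > h.py <<'E'
import numpy as np, cv2
from bench import r
def px2w(cam,D,u,v,z=None):
    m=r.camera_model(cam);R=np.array(m["R"]);t=np.array(m["t"]).ravel()
    d=np.array([(u-m["cx"])/m["fx"],(v-m["cy"])/m["fy"]]);s=d.copy()
    for _ in range(10): s=d/(1+m["k1"]*(s@s))
    ray=np.array([s[0],s[1],1.])
    if z is None: return R.T@(ray*D[int(round(v)),int(round(u))]-t)
    o=-R.T@t; w=R.T@ray; return o+w*(z-o[2])/w[2]
def w2px(cam,X):
    m=r.camera_model(cam);c=np.array(m["R"])@np.array(X,float)+np.array(m["t"]).ravel()
    s=c[:2]/c[2]; s=s*(1+m["k1"]*(s@s)); return np.array([m["fx"]*s[0]+m["cx"],m["fy"]*s[1]+m["cy"]])
def cloud(cam,D):
    m=r.camera_model(cam);R=np.array(m["R"]);t=np.array(m["t"]).ravel()
    K=np.array([[m["fx"],0,m["cx"]],[0,m["fy"],m["cy"]],[0,0,1.]])
    v,u=np.mgrid[:D.shape[0],:D.shape[1]]
    p=cv2.undistortPoints(np.stack([u,v],-1).reshape(-1,1,2).astype(np.float64),K,np.array([m["k1"],0,0,0.])).reshape(*D.shape,2)
    P=np.concatenate([p,np.ones((*D.shape,1))],-1)*D[...,None]
    return (P-t)@R
E
python3 - <<'E'
from h import *
for n in ("scene","top"):
    I,D=r.capture(n); np.savez(f"{n}0.npz",I=I,D=D)
    cv2.imwrite(f"pics/{n}0.png",cv2.resize(I[...,::-1],(800,600),interpolation=cv2.INTER_CUBIC))
    print(n, -np.array(r.camera_model(n)["R"]).T@np.array(r.camera_model(n)["t"]).ravel())
print(r.state())
E
```

```text
scene [ 86.37061435 625.83704779 712.50788122]
top [ 479.37473224  -73.23272822 1557.67375853]
{'clock': 0.1, 'joints': array([-8.13192736e+01,  2.18389274e+01,  7.43785265e+01, -1.92284111e-03,
        8.38559659e+01, -1.23344566e+01]), 'joint_vel': array([ 0.13515242, -0.07651683, -0.04883939, -0.08729044,  0.04522703,
        0.00042858]), 'joint_torque': array([ 2.89430085e-03, -4.49225628e+01, -2.31655777e+01, -2.14186084e-04,
        3.63565334e-03, -1.67748567e-05]), 'position': array([ 197.20184394, -513.1670819 ,  230.76775057]), 'orientation': array([-1.79927867e+02, -1.38163754e-02,  2.10153813e+01]), 'wrist_force': array([ 0.34663259, -0.04220118, -0.94798819]), 'torque': array([ 0.01383825, -0.00913112,  0.00285666]), 'gripper_force': 0.0, 'gripper_width': 0.9993494580279391}
```

View pics/scene0.png

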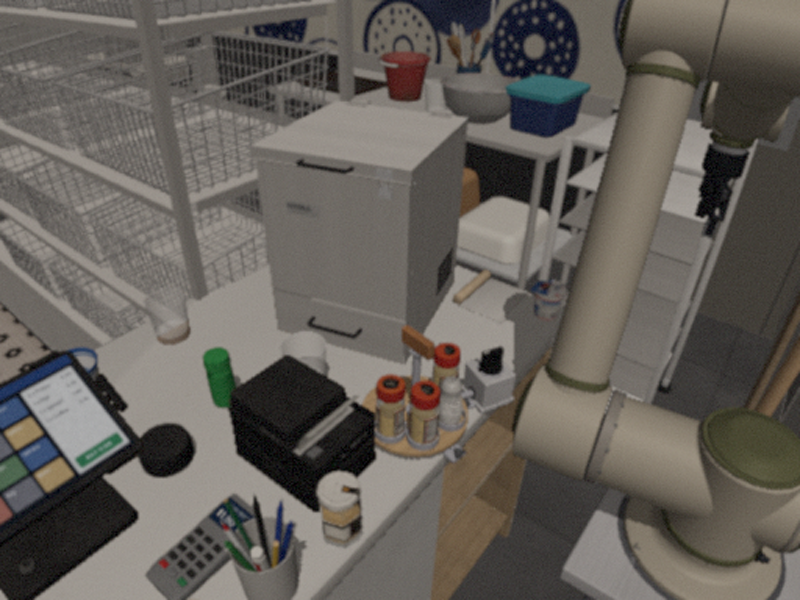

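View pics/top0.png

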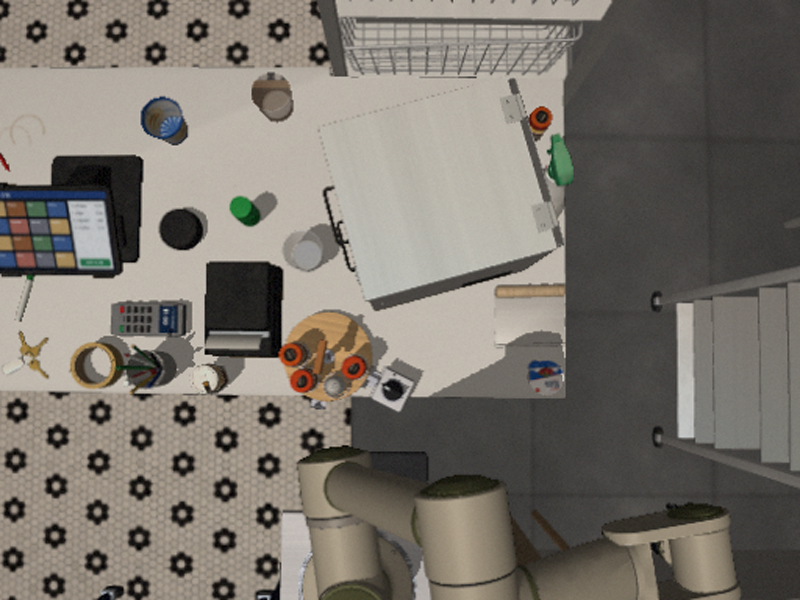

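The scene view shows the carousel at about (425,400) with the latch box at (490,375). In the top view it is at (327,355), the latch box is at (393,388), and the shaker is at about (335,385), front right. Next I'll enlarge and measure.

Run:
```python
from h import *
f=np.load("top0.npz");I,D=f["I"],f["D"]
c=I[195:265,170:275]
cv2.imwrite("pics/top1.png",cv2.resize(c[...,::-1],None,fx=7.5,fy=7.5,interpolation=cv2.INTER_CUBIC))
f2=np.load("scene0.npz")
c=f2["I"][200:305,225:335]
cv2.imwrite("pics/sc1.png",cv2.resize(c[...,::-1],None,fx=5.5,fy=5.5,interpolation=cv2.INTER_CUBIC))
for cam,ff in (("top",f),("scene",f2)):
    P=cloud(cam,ff["D"]);ok=ff["D"]>0
    if cam=="top": w=np.zeros_like(ok);w[190:270,165:285]=1
    else: w=np.zeros_like(ok);w[195:310,220:340]=1
    for n,a,b in (("platter",20,32),("jartop",125,140),("shakertop",108,121),("bar",180,197),("boxtop",60,69),("knobbar",98,110)):
        m=ok&w&(P[...,2]>a)&(P[...,2]<b)
        q=P[m]
        if len(q)==0: print(cam,n,0);continue
        # cluster by 2D components
        k,lab=cv2.connectedComponents(m.astype(np.uint8))
        for i in range(1,k):
            s=P[lab==i]
            if len(s)>4: print(cam,n,len(s),s.mean(0).round(1),s.min(0).round(0),s.max(0).round(0), np.argwhere(lab==i).mean(0).round())
```

```text
top platter 7 [566.9 162.5  24.5] [559. 162.  20.] [575. 164.  30.] [199. 180.]
top platter 1413 [490.1  54.3  25.5] [384. -37.  20.] [564. 151.  32.] [223. 213.]
top platter 9 [523.6 163.5  26.6] [511. 163.  22.] [536. 164.  29.] [212. 179.]
top platter 7 [494.7 163.   26. ] [485. 163.  24.] [504. 164.  28.] [221. 179.]
top platter 36 [444.7 141.3  25.5] [428. 126.  21.] [456. 153.  31.] [237. 185.]
top jartop 139 [557.4 181.4 130.3] [526. 170. 125.] [587. 191. 139.] [200. 168.]
top jartop 7 [502.5 186.3 134.3] [496. 183. 130.] [508. 189. 139.] [218. 166.]
top jartop 149 [477.7 126.9 130.9] [458. 107. 126.] [497. 146. 138.] [226. 186.]
top jartop 164 [454.2   8.2 131.3] [433. -12. 125.] [475.  30. 140.] [235. 225.]
top jartop 156 [427.6 105.3 131.2] [408.  86. 125.] [449. 125. 138.] [243. 192.]
top shakertop 11 [567.3 169.7 113.3] [554. 168. 109.] [582. 171. 120.] [197. 173.]
top shakertop 5 [539.1 170.1 112.8] [536. 169. 108.] [542. 171. 119.] [206. 173.]
top shakertop 9 [524.7 180.8 114.4] [524. 170. 109.] [530. 193. 120.] [211. 169.]
top shakertop 70 [417.1  47.9 112.2] [404.  33
[... 4343 characters left out ...]
3.  98.] [472.  32. 109.] [236. 285.]
scene knobbar 20 [470.9  72.  104.1] [466.  66.  98.] [478.  76. 110.] [242. 266.]
scene knobbar 74 [411.3  57.6 104.6] [399.  38.  98.] [432.  66. 110.] [249. 288.]
scene knobbar 5 [524.2 176.4 106. ] [522. 172. 103.] [528. 182. 108.] [255. 222.]
scene knobbar 71 [466.3 142.8 103.8] [454. 121.  98.] [490. 152. 109.] [258. 249.]
scene knobbar 45 [494.3 173.7 102.2] [474. 170.  98.] [518. 175. 105.] [261. 232.]
scene knobbar 70 [416.1 122.  103.3] [403. 100.  98.] [439. 132. 109.] [263. 272.]
scene knobbar 24 [260.4 107.4 104.4] [247. 104.  98.] [273. 111. 110.] [291. 333.]
scene knobbar 48 [423.9 283.2  99.7] [412. 276.  98.] [436. 292. 102.] [306. 223.]
```

View pics/top1.png

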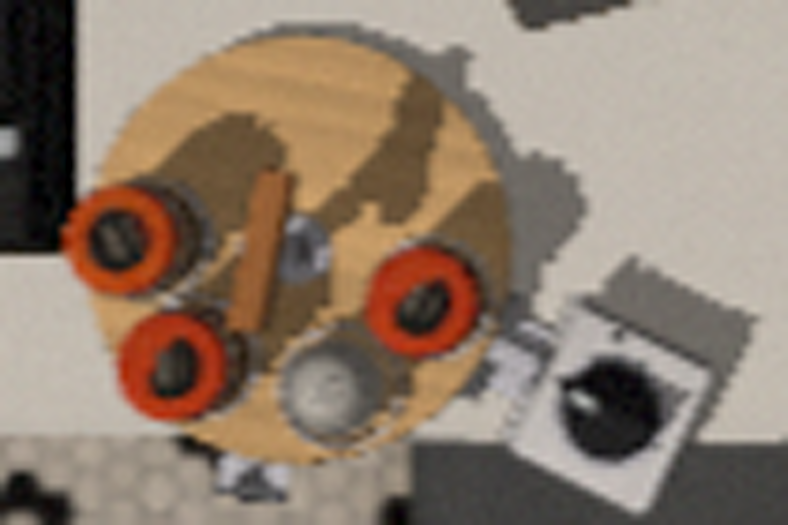

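View pics/sc1.png

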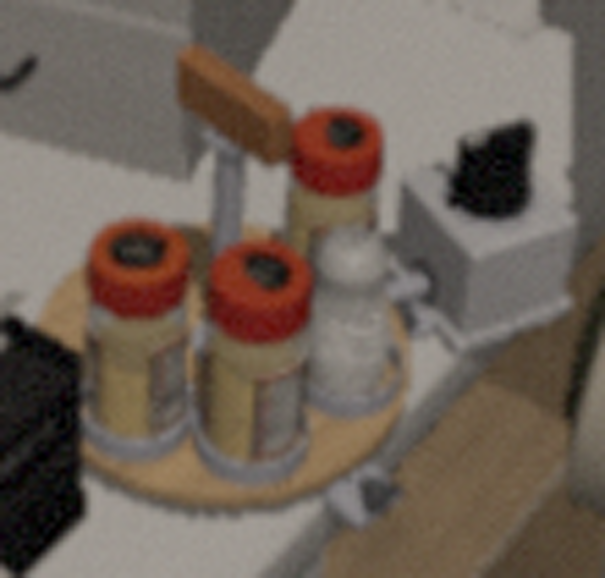

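The top crop shows three tall red-capped jars at (120,238), (175,365) and (425,300), and the clear shaker with a grey dome at (328,390), in the front-right collar. The short, waisted shape picks out the shaker. The latch knob is at (610,410), its nose at (570,385), and the index mark at (617,335). The scene crop confirms the shaker at (350,310) and the knob at (492,170).

I take the axis as about (473,68), with the carousel yawed about -11.5°. The knob is at (407,-66), with its bar at 64°. Those distances match the given geometry. The platter needs -30°.

Request:
move_arm:
  commands:
    - {"xyz": [0.01,-0.01,0.0],"dr": [0,0,-0.02]}
    - {"xyz": [0.025,-0.024,0.0],"dr": [0,0,-0.05]}
    - {"xyz": [0.042,-0.04,0.005],"dr": [0,0,-0.09]}
    - {"xyz": [0.06,-0.058,0.01],"dr": [0,0,-0.13]}
    - {"xyz": [0.08,-0.077,0.01],"dr": [0,0,-0.17]}
    - {"xyz": [0.1,-0.096,0.01],"dr": [0,0,-0.21]}
    - {"xyz": [0.12,-0.115,0.01],"dr": [0,0,-0.25]}
    - {"xyz": [0.14,-0.134,0.01],"dr": [0,0,-0.29]}
    - {"xyz": [0.16,-0.153,0.01],"dr": [0,0,-0.33]}
    - {"xyz": [0.18,-0.173,0.01],"dr": [0,0,-0.37]}
    - {"xyz": [0.2,-0.192,0.01],"dr": [0,0,-0.41]}
    - {"xyz": [0.22,-0.211,0.01],"dr": [0,0,-0.45]}
  grip: -0.2

```text
clock: 1.1
position: [327.1, -236.1, 221.2]
orientation: [-180.0, -0.0, 46.9]
wrist_force: [-0.5, 0.1, -0.2]
gripper_width: 0.599
gripper_force: 0.0
```

```bash
cat >> h.py <<'E'
from scipy.spatial.transform import Rotation as Ro
def go(x,y,z,yaw):
    s=r.state(); A=Ro.from_euler('xyz',s["orientation"],degrees=True); T=Ro.from_euler('xyz',[180,0,yaw],degrees=True)
    print("pos",s["position"].round(1),s["orientation"].round(2),"clk",round(s["clock"],2),"w",round(s["gripper_width"],3))
    print("shift m",(A.inv().apply(np.array([x,y,z])-s["position"])/1000).round(4),"dr",(A.inv()*T).as_rotvec().round(3))
E
python3 -c "
from h import *
go(407,-66,160,63.8)"
```

```text
pos [ 327.1 -236.1  221.2] [-1.7998e+02 -1.0000e-02  4.6900e+01] clk 1.1 w 0.599
shift m [ 0.1788 -0.0579  0.0612] dr [-0.    -0.    -0.295]
```

Request:
move_arm:
  commands:
    - {"xyz": [0.018,-0.006,0.0],"dr": [0,0,-0.03]}
    - {"xyz": [0.038,-0.012,0.005],"dr": [0,0,-0.06]}
    - {"xyz": [0.058,-0.019,0.01],"dr": [0,0,-0.09]}
    - {"xyz": [0.078,-0.025,0.018],"dr": [0,0,-0.13]}
    - {"xyz": [0.098,-0.032,0.026],"dr": [0,0,-0.16]}
    - {"xyz": [0.118,-0.038,0.034],"dr": [0,0,-0.2]}
    - {"xyz": [0.138,-0.045,0.042],"dr": [0,0,-0.23]}
    - {"xyz": [0.155,-0.05,0.05],"dr": [0,0,-0.26]}
    - {"xyz": [0.167,-0.054,0.056],"dr": [0,0,-0.28]}
    - {"xyz": [0.175,-0.057,0.06],"dr": [0,0,-0.295]}
    - {"xyz": [0.179,-0.058,0.061],"dr": [0,0,-0.295]}
    - {"xyz": [0.179,-0.058,0.061],"dr": [0,0,-0.295]}

```text
clock: 2.1
position: [407.3, -67.0, 160.2]
orientation: [-180.0, 0.0, 63.7]
wrist_force: [0.2, 0.0, 0.2]
gripper_width: 0.603
gripper_force: 0.0
```

Run:
```python
from h import *
I,D=r.capture("scene")
c=I[170:290,255:375]
cv2.imwrite("pics/sc2.png",cv2.resize(c[...,::-1],None,fx=5,fy=5,interpolation=cv2.INTER_CUBIC))
go(407,-66,79,63.8)
```

```text
pos [407.2 -67.5 160.4] [1.80e+02 1.00e-02 6.37e+01] clk 2.15 w 0.602
shift m [ 0.0013 -0.0009  0.0814] dr [ 0.     0.    -0.002]
```

View pics/sc2.png

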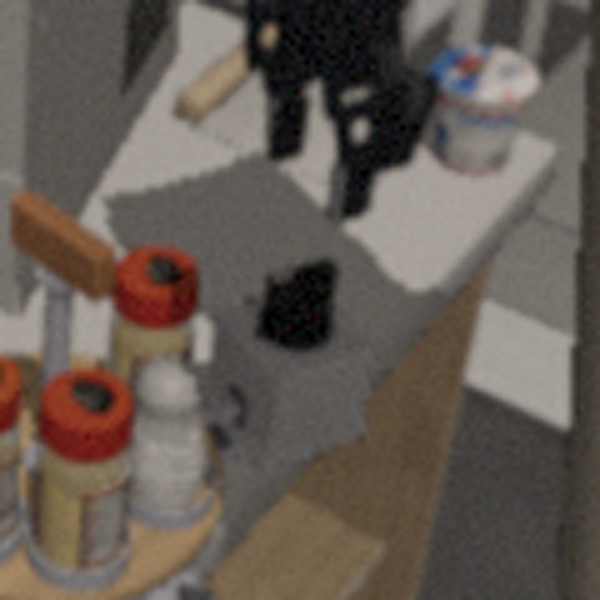

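The fingertips at (285,155) and (355,210) straddle the knob bar at about (300,300), in line with it. I'll descend.

Request:
move_arm:
  commands:
    - {"xyz": [0,0,0.006],"dr": [0,0,0]}
    - {"xyz": [0,0,0.016],"dr": [0,0,0]}
    - {"xyz": [0,0,0.027],"dr": [0,0,0]}
    - {"xyz": [0,0,0.038],"dr": [0,0,0]}
    - {"xyz": [0.001,-0.001,0.049],"dr": [0,0,0]}
    - {"xyz": [0.001,-0.001,0.06],"dr": [0,0,0]}
    - {"xyz": [0.001,-0.001,0.069],"dr": [0,0,0]}
    - {"xyz": [0.001,-0.001,0.075],"dr": [0,0,0]}
    - {"xyz": [0.001,-0.001,0.079],"dr": [0,0,0]}
    - {"xyz": [0.001,-0.001,0.08],"dr": [0,0,0]}
    - {"xyz": [0.001,-0.001,0.08],"dr": [0,0,0]}

```text
clock: 3.07
position: [406.8, -66.3, 80.3]
orientation: [180.0, 0.0, 63.7]
wrist_force: [0.1, -0.1, 0.0]
gripper_width: 0.599
gripper_force: 0.0
```

Request:
move_arm:
  commands:
    - {"xyz": [0,0,0],"dr": [0,0,0]}
    - {"xyz": [0,0,0],"dr": [0,0,0]}
    - {"xyz": [0,0,0],"dr": [0,0,0]}
    - {"xyz": [0,0,0],"dr": [0,0,0]}
    - {"xyz": [0,0,0],"dr": [0,0,0]}
    - {"xyz": [0,0,0],"dr": [0,0,0]}
    - {"xyz": [0,0,0],"dr": [0,0,0]}
    - {"xyz": [0,0,0],"dr": [0,0,0]}
  grip: 1

```text
clock: 3.73
position: [408.1, -66.5, 81.0]
orientation: [179.8, -0.0, 63.7]
wrist_force: [5.1, -0.5, 2.1]
gripper_width: 0.13
gripper_force: 60.4
```

Request:
move_arm:
  commands:
    - {"xyz": [0,0,0],"dr": [0,0,0.04]}
    - {"xyz": [0,0,0],"dr": [0,0,0.1]}
    - {"xyz": [0,0,0],"dr": [0,0,0.16]}
    - {"xyz": [0,0,0],"dr": [0,0,0.22]}
    - {"xyz": [0,0,0],"dr": [0,0,0.28]}
    - {"xyz": [0,0,0],"dr": [0,0,0.34]}
    - {"xyz": [0,0,0],"dr": [0,0,0.4]}
    - {"xyz": [0,0,0],"dr": [0,0,0.46]}
    - {"xyz": [0,0,0],"dr": [0,0,0.52]}
    - {"xyz": [0,0,0],"dr": [0,0,0.57]}
    - {"xyz": [0,0,0],"dr": [0,0,0.6]}
    - {"xyz": [0,0,0],"dr": [0,0,0.6]}

```text
clock: 4.73
position: [409.2, -67.4, 81.0]
orientation: [179.7, -0.2, 29.2]
wrist_force: [8.5, -4.8, -3.8]
gripper_width: 0.129
gripper_force: 59.6
```

Request:
move_arm:
  commands:
    - {"xyz": [0,0,0],"dr": [0,0,0.04]}
    - {"xyz": [0,0,0],"dr": [0,0,0.1]}
    - {"xyz": [0,0,0],"dr": [0,0,0.16]}
    - {"xyz": [0,0,0],"dr": [0,0,0.22]}
    - {"xyz": [0,0,0],"dr": [0,0,0.28]}
    - {"xyz": [0,0,0],"dr": [0,0,0.34]}
    - {"xyz": [0,0,0],"dr": [0,0,0.4]}
    - {"xyz": [0,0,0],"dr": [0,0,0.46]}
    - {"xyz": [0,0,0],"dr": [0,0,0.52]}
    - {"xyz": [0,0,0],"dr": [0,0,0.57]}
    - {"xyz": [0,0,0],"dr": [0,0,0.6]}
    - {"xyz": [0,0,0],"dr": [0,0,0.6]}

```text
clock: 5.73
position: [409.6, -68.7, 81.0]
orientation: [179.7, -0.4, -5.1]
wrist_force: [8.8, -14.1, -7.5]
gripper_width: 0.13
gripper_force: 59.2
```

Request:
move_arm:
  commands:
    - {"xyz": [0,0,0],"dr": [0,0,0]}
    - {"xyz": [0,0,0],"dr": [0,0,0]}
    - {"xyz": [0,0,0],"dr": [0,0,0]}
    - {"xyz": [0,0,0],"dr": [0,0,0]}

```text
clock: 6.07
position: [409.6, -68.7, 81.0]
orientation: [179.7, -0.4, -5.0]
wrist_force: [7.8, -13.9, -8.1]
gripper_width: 0.13
gripper_force: 59.2
```

Request:
move_arm:
  commands:
    - {"xyz": [0,0,0],"dr": [0,0,0]}
    - {"xyz": [0,0,0],"dr": [0,0,0]}
    - {"xyz": [0,0,0],"dr": [0,0,0]}
    - {"xyz": [0,0,0],"dr": [0,0,0]}
    - {"xyz": [0,0,0],"dr": [0,0,0]}
  grip: -0.2

```text
clock: 6.48
position: [406.5, -65.8, 80.3]
orientation: [-180.0, 0.0, -5.0]
wrist_force: [0.1, 0.4, 0.8]
gripper_width: 0.604
gripper_force: 0.0
```

Request:
move_arm:
  commands:
    - {"xyz": [0,0,-0.01],"dr": [0,0,0]}
    - {"xyz": [0,0,-0.025],"dr": [0,0,0]}
    - {"xyz": [0,0,-0.042],"dr": [0,0,0]}
    - {"xyz": [0,0,-0.06],"dr": [0,0,0]}
    - {"xyz": [0,0,-0.078],"dr": [0,0,0]}
    - {"xyz": [0,0,-0.096],"dr": [0,0,0]}
    - {"xyz": [0,0,-0.114],"dr": [0,0,0]}
    - {"xyz": [0,0,-0.13],"dr": [0,0,0]}
    - {"xyz": [0,0,-0.142],"dr": [0,0,0]}
    - {"xyz": [0,0,-0.15],"dr": [0,0,0]}

```text
clock: 7.32
position: [406.8, -65.9, 231.5]
orientation: [180.0, -0.1, -5.0]
wrist_force: [-0.2, 0.3, -0.4]
gripper_width: 0.596
gripper_force: 0.0
```

Run:
```python
from h import *
I,D=r.capture("scene");I2,_=r.capture("top")
a=cv2.resize(I[200:290,265:355][...,::-1],(400,400),interpolation=cv2.INTER_CUBIC)
b=cv2.resize(I2[205:265,190:280][...,::-1],(400,267),interpolation=cv2.INTER_CUBIC)
cv2.imwrite("pics/k3.png",np.hstack([a,np.vstack([b,np.zeros((133,400,3),np.uint8)])]))
go(475,66,230,-11.5)
```

```text
pos [407.  -66.1 231.1] [ 1.7996e+02 -1.1000e-01 -5.0400e+00] clk 7.42 w 0.6
shift m [ 0.0561 -0.1375  0.0011] dr [ 0.001 -0.002  0.113]
```

View pics/k3.png

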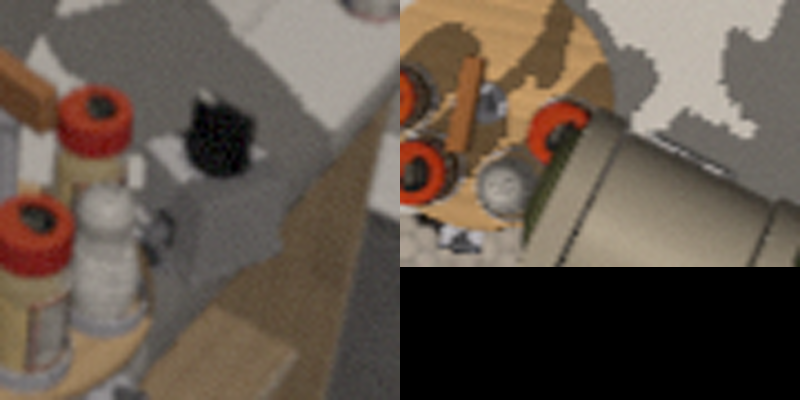

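The knob at (222,130), left half, has turned to face away from the camera. The arm hides the knob in the top view, so I'll go above the handle and check the angle from there.

Request:
move_arm:
  commands:
    - {"xyz": [0.003,-0.006,0],"dr": [0,0,0.01]}
    - {"xyz": [0.008,-0.018,0],"dr": [0,0,0.02]}
    - {"xyz": [0.014,-0.034,0],"dr": [0,0,0.03]}
    - {"xyz": [0.021,-0.05,0],"dr": [0,0,0.04]}
    - {"xyz": [0.028,-0.067,0],"dr": [0,0,0.05]}
    - {"xyz": [0.035,-0.084,0],"dr": [0,0,0.06]}
    - {"xyz": [0.042,-0.1,0],"dr": [0,0,0.08]}
    - {"xyz": [0.048,-0.115,0],"dr": [0,0,0.09]}
    - {"xyz": [0.053,-0.128,0],"dr": [0,0,0.1]}
    - {"xyz": [0.055,-0.135,0],"dr": [0,0,0.112]}
    - {"xyz": [0.056,-0.1375,0],"dr": [0,0,0.113]}
    - {"xyz": [0.056,-0.1375,0],"dr": [0,0,0.113]}

```text
clock: 8.42
position: [474.4, 66.4, 229.4]
orientation: [180.0, 0.1, -11.5]
wrist_force: [-0.2, 1.0, 0.0]
gripper_width: 0.6
gripper_force: 0.0
```

Run:
```python
from h import *
I,D=r.capture("scene");I2,D2=r.capture("top")
a=cv2.resize(I[170:290,235:355][...,::-1],(480,480),interpolation=cv2.INTER_CUBIC)
b=cv2.resize(I2[225:275,225:275][...,::-1],(300,300),interpolation=cv2.INTER_CUBIC)
cv2.imwrite("pics/k4.png",np.hstack([a,np.vstack([b,np.zeros((180,300,3),np.uint8)])]))
P=cloud("scene",D);m=(D>0)&(P[...,2]>90)&(P[...,2]<112)&(abs(P[...,0]-408)<35)&(abs(P[...,1]+67)<35)
q=P[m]; print(len(q),q.mean(0),q.min(0),q.max(0)); w,v=np.linalg.eigh(np.cov(q[:,:2].T)); print(w,v[:,1],np.degrees(np.arctan2(v[1,1],v[0,1])))
go(475,66,157,-11.5)
```

```text
107 [405.5586664  -63.85081171 101.45161437] [387.25286347 -73.45197319  90.42549655] [427.87217141 -57.00686404 109.81121389]
[ 11.7119999  153.15021018] [-0.99767643  0.06813037] 176.09339107871293
pos [474.3  65.7 229.8] [ 1.7999e+02  5.0000e-02 -1.1520e+01] clk 8.52 w 0.601
shift m [ 0.0007 -0.0004  0.0728] dr [ 0.     0.001 -0.   ]
```

View pics/k4.png

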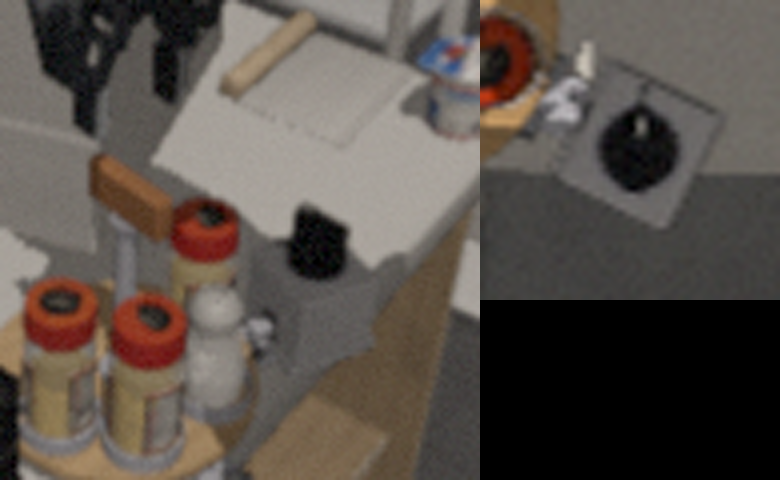

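In the top view the nose at (643,110) stands at the index mark at (645,90), and the depth fit puts the bar at about -4°, so the knob is right. The fingers straddle the handle; I'll descend and grip.

Request:
move_arm:
  commands:
    - {"xyz": [0,0,0.006],"dr": [0,0,0]}
    - {"xyz": [0,0,0.014],"dr": [0,0,0]}
    - {"xyz": [0,0,0.024],"dr": [0,0,0]}
    - {"xyz": [0,0,0.034],"dr": [0,0,0]}
    - {"xyz": [0,0,0.044],"dr": [0,0,0]}
    - {"xyz": [0,0,0.054],"dr": [0,0,0]}
    - {"xyz": [0,0,0.063],"dr": [0,0,0]}
    - {"xyz": [0,0,0.069],"dr": [0,0,0]}
    - {"xyz": [0,0,0.072],"dr": [0,0,0]}
    - {"xyz": [0,0,0.072],"dr": [0,0,0]}

```text
clock: 9.35
position: [474.4, 65.9, 157.7]
orientation: [180.0, 0.1, -11.5]
wrist_force: [1.3, 0.6, -0.3]
gripper_width: 0.594
gripper_force: 0.0
```

Request:
move_arm:
  commands:
    - {"xyz": [0,0,0],"dr": [0,0,0]}
    - {"xyz": [0,0,0],"dr": [0,0,0]}
    - {"xyz": [0,0,0],"dr": [0,0,0]}
    - {"xyz": [0,0,0],"dr": [0,0,0]}
    - {"xyz": [0,0,0],"dr": [0,0,0]}
    - {"xyz": [0,0,0],"dr": [0,0,0]}
    - {"xyz": [0,0,0],"dr": [0,0,0]}
    - {"xyz": [0,0,0],"dr": [0,0,0]}
  grip: 1

```text
clock: 10.02
position: [474.8, 65.7, 158.9]
orientation: [180.0, -0.1, -11.5]
wrist_force: [-0.9, -2.0, 6.0]
gripper_width: 0.153
gripper_force: 59.1
```

Request:
move_arm:
  commands:
    - {"xyz": [0,0,0],"dr": [0,0,0.01]}
    - {"xyz": [0,0,0],"dr": [0,0,0.025]}
    - {"xyz": [0,0,0],"dr": [0,0,0.045]}
    - {"xyz": [0,0,0],"dr": [0,0,0.07]}
    - {"xyz": [0,0,0],"dr": [0,0,0.095]}
    - {"xyz": [0,0,0],"dr": [0,0,0.12]}
    - {"xyz": [0,0,0],"dr": [0,0,0.145]}
    - {"xyz": [0,0,0],"dr": [0,0,0.17]}
    - {"xyz": [0,0,0],"dr": [0,0,0.195]}
    - {"xyz": [0,0,0],"dr": [0,0,0.22]}
    - {"xyz": [0,0,0],"dr": [0,0,0.245]}
    - {"xyz": [0,0,0],"dr": [0,0,0.265]}

```text
clock: 11.02
position: [474.7, 65.3, 158.9]
orientation: [179.9, -0.1, -26.8]
wrist_force: [-3.7, -5.9, 6.9]
gripper_width: 0.157
gripper_force: 59.2
```

Request:
move_arm:
  commands:
    - {"xyz": [0,0,0],"dr": [0,0,0.02]}
    - {"xyz": [0,0,0],"dr": [0,0,0.045]}
    - {"xyz": [0,0,0],"dr": [0,0,0.07]}
    - {"xyz": [0,0,0],"dr": [0,0,0.095]}
    - {"xyz": [0,0,0],"dr": [0,0,0.12]}
    - {"xyz": [0,0,0],"dr": [0,0,0.145]}
    - {"xyz": [0,0,0],"dr": [0,0,0.17]}
    - {"xyz": [0,0,0],"dr": [0,0,0.195]}
    - {"xyz": [0,0,0],"dr": [0,0,0.22]}
    - {"xyz": [0,0,0],"dr": [0,0,0.24]}
    - {"xyz": [0,0,0],"dr": [0,0,0.255]}
    - {"xyz": [0,0,0],"dr": [0,0,0.26]}

```text
clock: 12.02
position: [474.4, 64.9, 158.8]
orientation: [179.9, -0.1, -41.6]
wrist_force: [-5.2, -9.9, 7.8]
gripper_width: 0.157
gripper_force: 59.4
```

Request:
move_arm:
  commands:
    - {"xyz": [0,0,0],"dr": [0,0,0]}
    - {"xyz": [0,0,0],"dr": [0,0,0]}
    - {"xyz": [0,0,0],"dr": [0,0,0]}
    - {"xyz": [0,0,0],"dr": [0,0,0]}

```text
clock: 12.35
position: [474.4, 64.9, 158.9]
orientation: [179.9, -0.1, -41.6]
wrist_force: [-4.7, -8.0, 8.2]
gripper_width: 0.152
gripper_force: 59.4
```

Run:
```python
from h import *
I,D=r.capture("scene");I2,D2=r.capture("top")
a=cv2.resize(I[190:310,225:345][...,::-1],(480,480),interpolation=cv2.INTER_CUBIC)
b=cv2.resize(I2[215:275,180:240][...,::-1],(320,320),interpolation=cv2.INTER_CUBIC)
cv2.imwrite("pics/k5.png",np.hstack([a,np.vstack([b,np.zeros((160,320,3),np.uint8)])]))
C=np.array([475,66.]);t=np.radians(-11.5);X=np.array([np.cos(t),np.sin(t)]);Y=np.array([-X[1],X[0]])
for cam,d in (("scene",D),("top",D2)):
    P=cloud(cam,d); q=P[...,:2]-C; rad=np.hypot(q[...,0],q[...,1])
    for a,b in ((108,121),(125,140)):
        m=((d>0)&(P[...,2]>a)&(P[...,2]<b)&(rad<95)).astype(np.uint8)
        k,l=cv2.connectedComponents(m)
        for i in range(1,k):
            s=P[l==i]
            if len(s)>20: e=s.mean(0); print(cam,a,len(s),e.round(1),"carousel x,y",((e[:2]-C)@X).round(1),((e[:2]-C)@Y).round(1),"zmax",s[:,2].max().round())
s=r.state(); print(s["position"],s["orientation"],s["gripper_force"],s["clock"],s["wrist_force"])
print("arrow px top",w2px("top",[*(C-96*X),12]))
```

```text
scene 108 58 [416.8  41.9 115.6] carousel x,y -52.2 -35.2 zmax 121.0
scene 108 59 [497.4 133.2 116. ] carousel x,y 8.5 70.3 zmax 121.0
scene 108 81 [412.6  83.2 112.2] carousel x,y -64.6 4.4 zmax 117.0
scene 108 57 [442.4 140.7 115.6] carousel x,y -46.9 66.7 zmax 121.0
scene 125 185 [424.3  31.1 131.6] carousel x,y -42.7 -44.3 zmax 135.0
scene 125 22 [469.9  72.8 132.7] carousel x,y -6.3 5.6 zmax 139.0
scene 125 203 [504.8 122.5 131.6] carousel x,y 18.0 61.3 zmax 135.0
scene 125 224 [451.  129.6 131.6] carousel x,y -36.2 57.6 zmax 135.0
top 108 34 [411.6  78.9 113.3] carousel x,y -64.7 0.0 zmax 120.0
top 125 74 [424.   16.9 131.6] carousel x,y -40.2 -58.3 zmax 137.0
[474.39649665  64.84952358 158.84872036] [ 1.79876330e+02 -8.82654483e-02 -4.16038630e+01] 59.38137888908386 12.45 [-4.77585867 -9.73176467  7.06181605]
arrow px top [203.03769119 256.6581716 ]
```

View pics/k5.png

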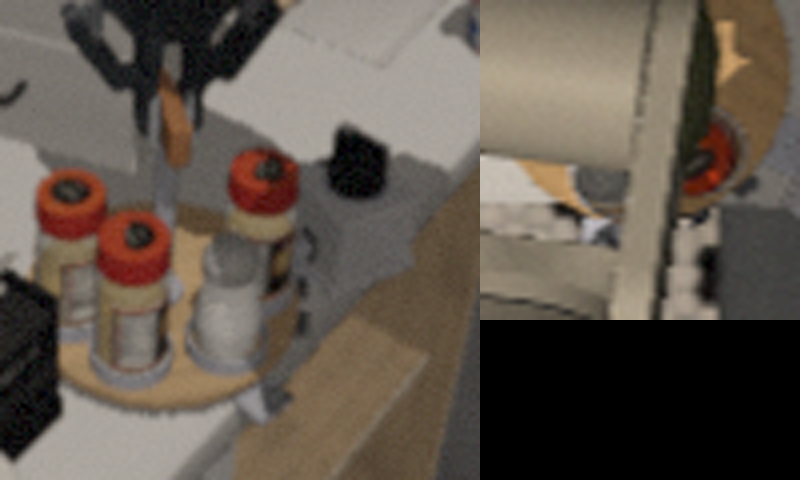

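The shaker, at (605,180) in the top view, stands behind the arrow at (600,230), about 0–4 mm off the line. All four jars are upright at unchanged heights, the knob is unmoved, and the handle is gripped with 59 N.

```bash
python3 -c "
from bench import r
print(r.finish_job())"
```

```text
the job is handed in; nothing more can be done
None
```

The job is handed in (no verdict came back): the knob stands at the index mark, the shaker stands behind the front arrow to within about 4 mm, all jars are upright, and the gripper is still holding the handle.

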